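# Nest the turned hubs for scanning and fit the spacer ring

## Robot

A 6-joint arm with a two-finger parallel gripper is mounted at the origin on the work surface. World frame = base frame: x ahead of the robot, y to its left, z up, the work surface at z = 0. Lengths are in m, angles in rad, forces in N, time in s.
With the tool pointing down it reaches from about 0.275 to 0.75 m from the base axis. Payload 10.2 kg.
Tool frame: the origin (TCP) lies midway between the tips of the shut fingers; the grasp point (between the pads) lies 19 mm behind it; z points along the fingers, y is the line along which they close (so a half turn about z gives the same grasp; the last joint's range is limited). The gripper opens to 88 mm and grips with 3 to 60 N. Pads are 18 mm wide; open, the fingers measure 123 mm over their backs; the gripper's body (75 mm by 187 mm) begins 45 mm behind the grasp point.
Start: joints at [1.085, 0.313, 1.498, -0, 1.331, -0.223], TCP at [0.136, 0.507, 0.239] pointing down, gripper open.
Joint ranges: [-2.94, 2.94], [-0.97, 2.17], [0.19, 2.56], [-1.23, 4.37], [0.02, 3.11], [-2.88, 2.88]. Speed limits (rad/s): [2.39, 2.39, 3.01, 3.14, 3.14, 3.14].

## Interface

Orientations are given as a rotation vector (axis times angle).
In Python, from bench import ctrl, viewer, job gives the robot as it stands.
- The arm moves only by the shell command python3 -m crank 'ROWS' [FORCE]. ROWS is text: rows parted by semicolons, each of 5 numbers parted by spaces: the shift along the tool's x, y, z in units of 30 mm (1.0 is 30 mm), then the turn about the tool's z in rad, then the finger opening in mm, from 0 to 88.1. In form: tx ty tz spin jaw; .... A call has 1 to 10 rows; each row shifts and turns the commanded pose from where the row before left it, along the tool's axes as they then stand; what a row does not reach is not made up. A row lasts 1/8 s, in which the tool goes at most 62.5 mm and 10.7 degrees, less where a joint would pass 70% of its speed; a pose out of reach is approached as far as the arm can. A call is refused whole if a number of a shift passes 1 or a number of a turn 0.188, either way. A call with a gripper value outside its range is refused whole. The fingers move at their own pace and stop on an object; FORCE is the grip in N (left out, the last holds). Time passes only in rows, so rows that do not move let the fingers close. It gives the time, the measured TCP pose, the force, the opening and the grip force at its end, in the units of the state.
- ctrl.get_obs(): the state, without advancing time (a new reading comes with each control period).
- viewer.read_camera(name): name is "scene" or "top" or "wrist"; returns the picture (384x512x3 uint8, red, green, blue); there is no depth.
- viewer.camera_model(name): a dict with "fx", "fy", "cx", "cy" (pixels), "R" (3x3) and "t" (3): a world point X has camera coordinates R X + t; the wrist camera has in their place "hand_eye" (4x4, takes a point from camera to tool coordinates, whose origin is the TCP and whose axes are the flange's). Camera axes: x right, y down, z forward; pixel columns grow to the right and rows downward; lengths in m; the calibration is good to about 2 mm. A picture is of the moment at which its call begins: read the wrist's pose just before it. camera_model takes no time and is no camera call.
- job.finish_job(): hands the job in; it is judged then, once.
The state is a dict: "clock": time; "joint_pos": joint angles; "joint_vel": joint speeds; "effort": joint torques, N m; "position": TCP position; "tcp_rot": TCP orientation; "contact_force": force on the tool from outside, world axes, zero at the start; "wrist_torque": the same for the moment, N m; "opening": finger opening in m; "gripper_force": force on a finger pad.
Only numpy, scipy, OpenCV 4.12 (cv2) and the standard library are available. Lean on these libraries where they do the work, as an engineer would, in place of code of your own. Each camera call takes 0.05 s, during which the arm holds its last target. There are 200 camera calls.

## Task

Get the measured batch ready: set each of the three flanged steel hubs upright, boss up, flat on the floor of the round nest of its own size (large in large, medium in medium, small in small), putting them down gently rather than dropping them. When all three hubs are in their nests, slip the plain spacer ring over the boss of the large hub so that it lies flat on the flange. Do not move or knock over the plain disc, the hexagon nut and the plain pin.

Things in the scene. Friction and masses are not known exactly. Their poses are not given: they have to be found in the camera images.
- hub_large: the large one of the three loose turned steel hubs: a flat round flange, diameter 68 mm and 10 mm thick, with a coaxial round boss of diameter 28 mm standing up from its middle, 48 mm high overall; 6 dark bolt-hole marks on the flange, a dark bore mark on the boss. Stands upright, boss up; about 0.38 kg. Origin: centre of its underside, z up along the boss
- hub_medium: the medium one of the three loose turned steel hubs: a flat round flange, diameter 50 mm and 10 mm thick, with a coaxial round boss of diameter 22 mm standing up from its middle, 48 mm high overall; 4 dark bolt-hole marks on the flange, a dark bore mark on the boss. Stands upright, boss up; about 0.2 kg. Origin: centre of its underside, z up along the boss
- hub_small: the small one of the three loose turned steel hubs: a flat round flange, diameter 32 mm and 10 mm thick, with a coaxial round boss of diameter 14 mm standing up from its middle, 48 mm high overall; 3 dark bolt-hole marks on the flange, a dark bore mark on the boss. Stands upright, boss up; about 0.08 kg. Origin: centre of its underside, z up along the boss
- nest_large: the large one of the three empty round aluminium nests (shallow open dishes with a flat black floor), fixed to the bench: outer diameter 94 mm, inner diameter 86 mm, 14 mm high, wall 4 mm, floor 4 mm above the bench. Origin: centre of its underside, on the bench, z up
- nest_medium: the medium one of the three empty round aluminium nests (shallow open dishes with a flat black floor), fixed to the bench: outer diameter 76 mm, inner diameter 68 mm, 14 mm high, wall 4 mm, floor 4 mm above the bench. Origin: centre of its underside, on the bench, z up
- nest_small: the small one of the three empty round aluminium nests (shallow open dishes with a flat black floor), fixed to the bench: outer diameter 56 mm, inner diameter 48 mm, 14 mm high, wall 4 mm, floor 4 mm above the bench. Origin: centre of its underside, on the bench, z up
- spacer_ring: loose plain steel spacer ring lying flat: outer diameter 54 mm, hole diameter 40 mm, 24 mm high, about 0.19 kg. Origin: centre of its underside, z up through the hole. (All the small things and nests on the bench start at least 100 mm apart, centre to centre; none is taller than 50 mm)
- blank_disc: plain steel disc without boss or hole, diameter 56 mm, 14 mm high, loose; not a hub, stays where it is. Origin: centre of its underside
- hex_nut: large dark hexagon nut lying flat, 46 mm across flats, 24 mm high, loose; stays where it is. Origin: centre of its underside
- plain_pin: plain upright steel pin without a flange, diameter 26 mm, 44 mm high, loose; stays where it is. Origin: centre of its underside
Things that resemble listed ones, but are neither listed nor needed, are in the scene too. What is shaped like the hub_medium but green or red is not meant. Leave any pink or red look-alike of the hub_small alone.

How it is judged:
On the way, in this order (a step that is already met when the one before it is completed fails the run):
1. all three hubs sit upright in the nests of their own size (horizontal distance between hub_large and nest_large below 0.0115 m and z of hub_large in the frame of nest_large below 0.0065 m and angle between each of hub_large, hub_medium, hub_small's own z axis and vertical below 0.08 rad and linear speed of each of hub_large, hub_medium, hub_small below 0.02 m/s and horizontal distance between hub_medium and nest_medium below 0.0115 m and z of hub_medium in the frame of nest_medium below 0.0065 m and horizontal distance between hub_small and nest_small below 0.0115 m and z of hub_small in the frame of nest_small below 0.0065 m), for 0.2 s.
2. the spacer ring lies flat on the flange of the large hub, around its boss (horizontal distance between spacer_ring and hub_large below 0.009 m and ((z of spacer_ring in the frame of hub_large between 0.007 and 0.0125 m and angle between spacer_ring's own z axis and vertical below 0.08 rad) or (z of spacer_ring in the frame of hub_large between 0.031 and 0.0365 m and angle between spacer_ring's own z axis and vertical above 3.06 rad)) and linear speed of spacer_ring below 0.02 m/s), for 0.2 s.
At the end, for the whole second after the job is handed in: Each hub upright (0.08 rad) on the floor of the nest of its size (axes within 11.5 mm, underside under 6.5 mm above the bench); the ring, either way up, flat on the large hub's flange around its boss (axes within 9 mm, lower face 7 to 12.5 mm above the hub's underside); all at rest (all of step 1 and all of step 2); the robot touches nothing.
It fails at once if the plain disc, the hexagon nut or the plain pin is pushed more than 20 mm or tipped over (distance of any of blank_disc, hex_nut, plain_pin from where it was at the start of the episode above 0.02 m or angle between any of blank_disc, hex_nut, plain_pin's own z axis and vertical above 0.4 rad).
It fails at once if a hub is dropped: it falls faster than 0.6 m/s out of the fingers, as from about 20 mm ((linear speed of hub_large above 0.6 m/s and contact force between hub_large and the fingers below 0.1 N) or (linear speed of hub_medium above 0.6 m/s and contact force between hub_medium and the fingers below 0.1 N) or (linear speed of hub_small above 0.6 m/s and contact force between hub_small and the fingers below 0.1 N)).
It also fails if it takes over 99 s, if anything falls off the work surface, if the arm or the gripper's body presses on something with over 40 N, if the wrist force passes 120 N, or if a joint passes its speed limit or range.

## Working session

There is one attempt and no reset: what is moved stays moved. The work goes in short steps, Python scripts to look and compute and a shell command to move; the robot and the scene stay as the last step left them, time stands still between calls to the robot, and variables do not carry over. Pictures are saved under pics/ and viewed, at most 14 in all, crops included, and the job is handed in when it is done.

```bash
mkdir -p pics; ls; python3 - <<'E'
from bench import ctrl, viewer
import cv2
for n in("top","scene"):
    im=viewer.read_camera(n); cv2.imwrite(f"pics/{n}0.png",im[:,:,::-1]); m=viewer.camera_model(n); print({k:v for k,v in m.items()})
print(viewer.camera_model("wrist")); o=ctrl.get_obs(); print(o["clock"],o["position"],o["tcp_rot"])
E
```

```text
pics
{'fx': 399.10380993049165, 'fy': 399.10380993049165, 'cx': 253.70477458426922, 'cy': 191.18584288838412, 'R': array([[-0.00649312, -0.99933002, -0.03601879],
       [-0.99622082,  0.00958437, -0.08632619],
       [ 0.08661357,  0.03532215, -0.99561561]]), 't': array([0.01619392, 0.53745193, 0.85982695])}
{'fx': 378.7939679928814, 'fy': 378.7939679928814, 'cx': 252.376429771429, 'cy': 194.31156779337326, 'R': array([[-0.74445475,  0.66756533, -0.01198592],
       [ 0.33686033,  0.36003899, -0.8699983 ],
       [-0.57646531, -0.65171194, -0.49290901]]), 't': array([ 0.41419168, -0.12657823,  1.17688245])}
{'fx': 279.7062925877904, 'fy': 279.7062925877904, 'cx': 256.2816322060114, 'cy': 192.54323351787818, 'hand_eye': array([[ 3.87053809e-04, -9.61672749e-01, -2.74199514e-01,
         7.05008105e-02],
       [ 9.99999910e-01,  3.24640216e-04,  2.72998752e-04,
         1.13956942e-03],
       [-1.73519271e-04, -2.74199595e-01,  9.61672789e-01,
        -1.47061874e-01],
       [ 0.00000000e+00,  0.00000000e+00,  0.00000000e+00,
         1.00000000e+00]])}
0.1 [0.13631654 0.50677857 0.23823828] [-4.11566991e-01 -3.11415952e+00  1.66707380e-03]
```

```bash
python3 - <<'E'
import cv2
im=cv2.imread("pics/top0.png"); cv2.imwrite("pics/top0b.png",cv2.resize(im,(800,600),interpolation=cv2.INTER_CUBIC))
E
```

```text
(no output)
```

View pics/top0b.png

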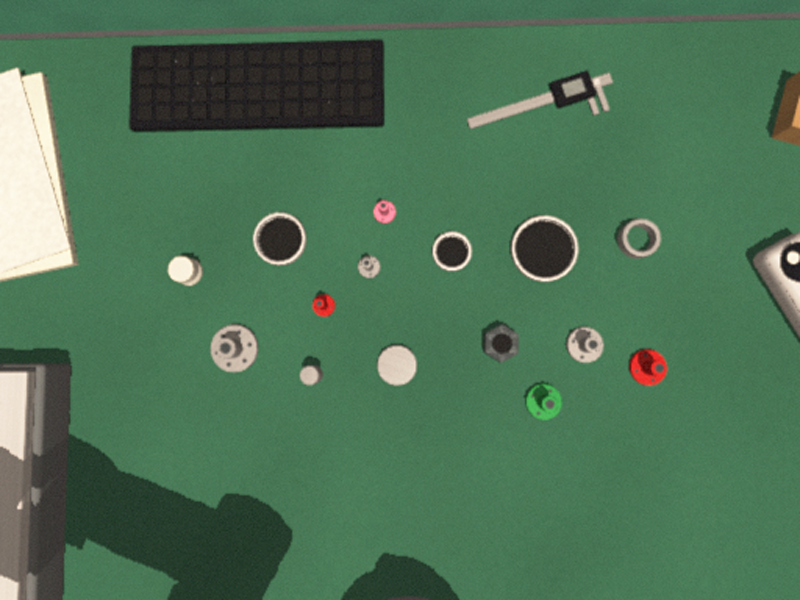

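View pics/scene0.png

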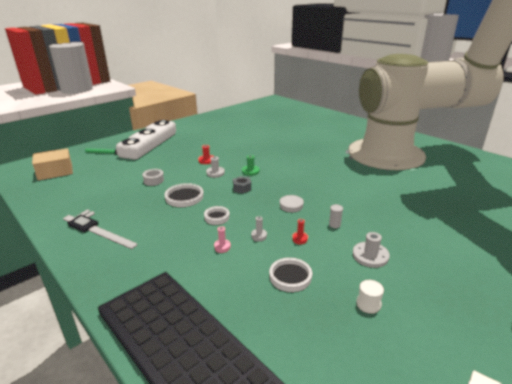

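The top view (800×600 pixels) shows these candidates:

| Target | Chosen (pixels) | Why | Not meant |
|---|---|---|---|
| hub_large | grey (234,348) | six bolt marks | none |
| hub_medium | grey (586,345) | four bolt marks | green (544,401), red (649,367) |
| hub_small | grey (369,266) | steel colour | pink (384,211), red (323,305) |
| nests L/M/S | (545,248) / (279,239) / (452,251) | relative size | none |
| ring | (640,238) | plain ring | none |

The nut (501,342), disc (397,365) and pin (310,375) stay where they are, and so does the white cylinder (185,270). I'll measure the positions and confirm the choice in one crop.

```bash
cat > h.py <<'E'
import numpy as np, cv2
from scipy.spatial.transform import Rotation as Ro
from bench import ctrl, viewer
def cam(n):
    m=viewer.camera_model(n); K=np.array([[m["fx"],0,m["cx"]],[0,m["fy"],m["cy"]],[0,0,1]])
    if n!="wrist": return K,m["R"].T,-m["R"].T@m["t"]
    o=ctrl.get_obs(); R=Ro.from_rotvec(o["tcp_rot"]).as_matrix(); H=m["hand_eye"]
    return K,R@H[:3,:3],R@H[:3,3]+o["position"]
def ray(c,uv,z):
    K,R,C=c; d=R@np.linalg.solve(K,[uv[0],uv[1],1]); return C+d*(z-C[2])/d[2]
def proj(c,X):
    K,R,C=c; p=K@R.T@(np.array(X)-C); return p[:2]/p[2]
def mask(im):
    h=cv2.cvtColor(im,cv2.COLOR_RGB2HSV)
    g=(h[...,0]>60)&(h[...,0]<85)&(h[...,1]>90)&(h[...,2]<200)
    return (~g).astype(np.uint8)*255
E
python3 - <<'E'
from h import *
im=cv2.imread("pics/top0.png")[:,:,::-1].copy(); c=cam("top"); mk=mask(im)
for k in cv2.findContours(mk,cv2.RETR_EXTERNAL,cv2.CHAIN_APPROX_NONE)[0]:
    a=cv2.contourArea(k)
    if not 80<a<3000: continue
    (u,v),r=cv2.minEnclosingCircle(k)
    if not(90<u<440 and 120<v<270): continue
    X=ray(c,(u,v),.01); print(int(u*1.5625),int(v*1.5625),int(a),"xy",X[:2].round(4),"r",round(r*.001*np.linalg.norm(X-c[2])/.3991,4))
crop=[cv2.resize(im[v-22:v+22,u-29:u+29],(390,296),interpolation=cv2.INTER_CUBIC) for u,v in((150,223),(375,221),(236,170),(410,152))]
cv2.imwrite("pics/crop.png",np.vstack([np.hstack(crop[:2]),np.hstack(crop[2:])])[:,:,::-1])
E
```

```text
310 372 167 xy [0.4341 0.1362] r 0.0198
647 366 478 xy [ 0.4402 -0.3399] r 0.0312
396 364 550 xy [0.4444 0.0127] r 0.0308
584 344 452 xy [ 0.4713 -0.2536] r 0.0293
500 342 435 xy [ 0.4754 -0.1355] r 0.0295
233 347 770 xy [0.4699 0.2474] r 0.0381
323 304 189 xy [0.531 0.118] r 0.0185
368 266 178 xy [0.5862 0.0524] r 0.0181
184 270 356 xy [0.5837 0.3221] r 0.0292
451 250 538 xy [ 0.608  -0.0673] r 0.0309
638 237 584 xy [ 0.6233 -0.3347] r 0.0353
543 248 1492 xy [ 0.6096 -0.2002] r 0.052
279 238 951 xy [0.6291 0.1832] r 0.0416
383 210 190 xy [0.6673 0.0302] r 0.0193
```

View pics/crop.png

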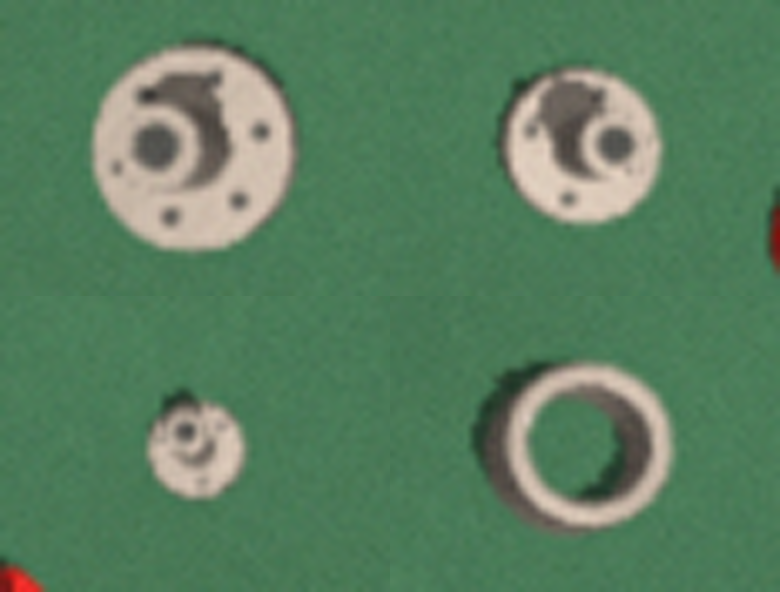

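The crop confirms the three grey hubs and the plain ring. Top left is the large hub (6 marks), top right the medium (4 marks), bottom left the small (3 marks), and bottom right the spacer ring. I'll refine the centres using only the bright faces.

```bash
python3 - <<'E'
from h import *
im=cv2.imread("pics/top0.png")[:,:,::-1].copy(); c=cam("top"); h=cv2.cvtColor(im,cv2.COLOR_RGB2HSV)
mk=((h[...,1]<70)&(h[...,2]>135)).astype(np.uint8)*255
print("cam",c[2].round(3))
for n,u,v,z in(("L",234,348,.01),("M",586,345,.01),("S",369,266,.01),("nL",545,248,.014),("nM",279,239,.014),("nS",452,251,.014),("ring",640,238,.024),("nut",501,342,.024)):
    u/=1.5625;v/=1.5625
    for k in cv2.findContours(mk,cv2.RETR_EXTERNAL,cv2.CHAIN_APPROX_NONE)[0]:
        if cv2.contourArea(k)>60 and np.linalg.norm(k.reshape(-1,2).mean(0)-(u,v))<8:
            e=cv2.fitEllipse(cv2.convexHull(k)); X=ray(c,e[0],z)
            print(n,np.round(e[0],1),X[:2].round(4),"d",np.array(e[1])*np.linalg.norm(X-c[2])/399)
for n,s,p,(a,b) in(("L",(150,223),(157,146),0*np.ones(2)),("M",(375,221),(614-390,144),(0,0)),("S",(236,170),(186,433-296),(0,0))):
    q=np.array(s)-(29,22)+np.array(p)/6.724-.43; print("boss",n,ray(c,q,.048)[:2].round(4))
E
python3 -m crank '0 0 0 -0.131 88; 0 0 0 -0.131 60'
```

```text
cam [ 0.461 -0.019  0.903]
L [149.1 222.7] [0.4697 0.2488] d [0.06965624 0.07138127]
M [374.5 220.5] [ 0.4713 -0.2543] d [0.05309173 0.0534728 ]
S [235.9 170.5] [0.5861 0.0522] d [0.02999691 0.03206242]
nL [348.6 158.6] [ 0.6095 -0.2004] d [0.09803129 0.09887977]
nM [178.3 152.3] [0.6286 0.183 ] d [0.07854748 0.07938642]
nS [289.1 160.4] [ 0.6071 -0.0678] d [0.0575208  0.05793392]
ring [410.5 151.6] [ 0.6217 -0.3338] d [0.05656404 0.05925819]
boss L [0.4703 0.2486]
boss M [ 0.4718 -0.2535]
boss S [0.5864 0.0529]
clock: 0.35
position: [0.1363, 0.5068, 0.2384]
tcp_rot: [0.006, -3.141, 0.001]
contact_force: [-0.1, 0.2, -0.7]
opening: 0.0801
gripper_force: 0.0
```

```bash
python3 -m crank '-0.9 -0.7 0 0 60; -0.9 -0.7 0 0 60; -0.9 -0.7 0.3 0 60; -0.9 -0.7 0.3 0 60; -0.9 -0.7 0.3 0 60; -0.9 -0.7 0.3 0 60; -0.9 -0.7 0.4 0 60; -0.9 -0.7 0.4 0 60; -0.9 -0.7 0.4 0 60; -0.9 -0.7 0.4 0 60'
```

```text
clock: 1.6
position: [0.4069, 0.2959, 0.1541]
tcp_rot: [-0.001, -3.141, 0.0]
contact_force: [0.1, 1.2, -0.0]
opening: 0.0596
gripper_force: 0.0
```

```bash
python3 -m crank '-0.7 -0.52 0.8 0 60; -0.7 -0.52 0.8 0 60; -0.7 -0.52 0.8 0 60; 0 0 0 0 60; 0 0 0 0 60'; python3 - <<'E'
from h import *
im=viewer.read_camera("wrist"); c=cam("wrist"); print(np.round(proj(c,(.470,.2487,.048)),0),np.round(proj(c,(.470,.2487,.01)),0))
cv2.imwrite("pics/w1.png",im[:,:,::-1])
E
```

```text
clock: 2.22
position: [0.4689, 0.2504, 0.0833]
tcp_rot: [0.001, 3.141, 0.0]
contact_force: [-0.5, 0.4, 0.6]
opening: 0.0603
gripper_force: 0.0
[252. 219.] [253. 202.]
```

View pics/w1.png

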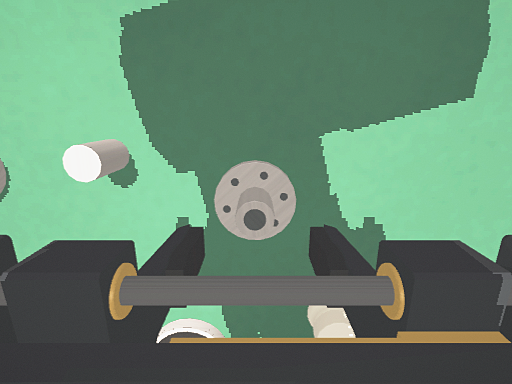

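The wrist view shows the large hub's bore at (254,220), where (252,219) was predicted, so the estimate is good. I'll descend and grip.

```bash
python3 -m crank '0 -0.03 0.8 0 60; 0 0 0.8 0 60; 0 0 0.57 0 60; 0 0 0 0 60; 0 0 0 0 20; 0 0 0 0 20; 0 0 0 0 20; 0 0 0 0 20' 40
```

```text
clock: 3.28
position: [0.4694, 0.2491, 0.018]
tcp_rot: [0.001, 3.141, 0.0]
contact_force: [-1.5, 0.9, 2.2]
opening: 0.0277
gripper_force: 40.0
```

```bash
python3 -m crank '0 0 -0.5 0 20; 0 0 -0.9 0 20; 0 0 -0.9 0 20; -0.15 -0.5 -0.5 0 20; -0.29 -0.93 0 0 20; -0.29 -0.93 0 0 20; -0.29 -0.93 0 0 20; -0.29 -0.93 0 0 20; -0.29 -0.93 0 0 20; -0.29 -0.93 0 0 20'; python3 -m crank '-0.29 -0.93 0 0 20; -0.29 -0.93 0 0 20; -0.29 -0.93 0 0 20; -0.29 -0.93 0 0 20; -0.29 -0.93 0 0 20; -0.29 -0.93 0 0 20; -0.29 -0.93 0 0 20; -0.29 -0.93 0 0 20; 0 0 0 0 20; 0 0 0 0 20'
```

```text
clock: 4.53
position: [0.5256, 0.0646, 0.1014]
tcp_rot: [-0.002, -3.14, 0.0]
contact_force: [-0.1, 0.9, -5.8]
opening: 0.0269
gripper_force: 40.0
clock: 5.78
position: [0.5945, -0.1567, 0.1012]
tcp_rot: [-0.002, -3.14, -0.001]
contact_force: [0.4, 0.2, -4.9]
opening: 0.0271
gripper_force: 40.0
```

```bash
python3 -m crank '-0.25 -0.73 0 0 20; -0.25 -0.73 0 0 20; 0 0 0.5 0 20; 0 0 0.7 0 20; 0 0 0.7 0 20; 0 0 0.3 0 20; 0 0 0 0 20'; python3 - <<'E'
from h import *
im=viewer.read_camera("wrist"); c=cam("wrist"); print(ctrl.get_obs()["position"],np.round(proj(c,(.6095,-.2004,.014)),0))
cv2.imwrite("pics/w2.png",im[:,:,::-1])
E
```

```text
clock: 6.65
position: [0.6097, -0.1997, 0.0351]
tcp_rot: [-0.0, -3.14, -0.001]
contact_force: [-0.7, 0.1, -5.0]
opening: 0.0269
gripper_force: 40.0
[ 0.61019399 -0.20009679  0.03591762] [254. 224.]
```

View pics/w2.png

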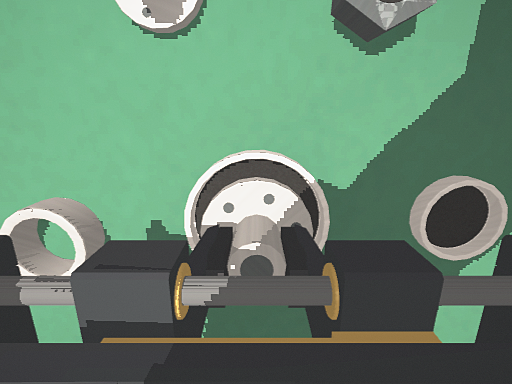

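The hub is centred over the large nest (nest at about x=257, hub at about x=257). I'll lower it slowly.

```bash
python3 -m crank '0 0 0.12 0 20; 0 0 0.12 0 20; 0 0 0.1 0 20; 0 0 0.06 0 20; 0 0 0 0 20; 0 0 0 0 20'
```

```text
clock: 7.45
position: [0.6102, -0.2006, 0.0237]
tcp_rot: [0.001, 3.141, -0.0]
contact_force: [0.4, 0.0, -5.1]
opening: 0.0272
gripper_force: 40.0
```

```bash
python3 -m crank '0 0 0.04 0 20; 0 0 0.03 0 20; 0 0 0 0 20'; python3 -m crank '0 0 0 0 36; 0 0 0 0 50; 0 0 0 0 50; 0 0 -0.5 0 50; 0 0 -0.9 0 50; 0 0 -0.9 0 50'
```

```text
clock: 7.82
position: [0.6102, -0.2005, 0.022]
tcp_rot: [0.001, 3.141, -0.0]
contact_force: [-2.4, 1.4, 2.4]
opening: 0.0273
gripper_force: 40.0
clock: 8.57
position: [0.6103, -0.2006, 0.0924]
tcp_rot: [0.001, 3.141, -0.001]
contact_force: [-0.4, -0.3, 0.3]
opening: 0.0496
gripper_force: 0.0
```

```bash
python3 -m crank '0.9 -0.36 0 0 50; 0.93 -0.36 0 0 50; 0.93 -0.36 0 0 50; 0.93 -0.35 0 0 50; 0.93 -0.35 0 0 50; 0 0 0.3 0 50; 0 0 0 0 50; 0 0 0 0 50'; python3 - <<'E'
from h import *
im=viewer.read_camera("wrist"); c=cam("wrist"); print(np.round(proj(c,(.4715,-.254,.048)),0))
cv2.imwrite("pics/w3.png",im[:,:,::-1])
E
```

```text
clock: 9.57
position: [0.4722, -0.2535, 0.0817]
tcp_rot: [-0.0, 3.141, -0.0]
contact_force: [0.3, 0.3, -0.2]
opening: 0.0501
gripper_force: 0.0
[254. 218.]
```

View pics/w3.png

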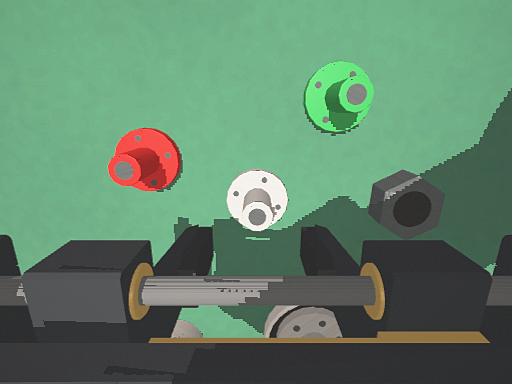

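The grey medium hub's bore is at (257,216), where (254,218) was predicted. The red hub (125,170) and the nut (410,208) are clear of the fingers. I'll grip it.

```bash
python3 -m crank '0 0 0.8 0 50; 0 0 0.8 0 50; 0 0 0.52 0 50; 0 0 0 0 50; 0 0 0 0 14; 0 0 0 0 14; 0 0 0 0 14; 0 0 0 0 14'; python3 -m crank '0 0 -0.5 0 14; 0 0 -0.9 0 14; 0 0 -0.9 0 14; -0.15 0.5 -0.5 0 14; -0.33 0.93 0 0 14; -0.33 0.93 0 0 14; -0.33 0.93 0 0 14; -0.33 0.93 0 0 14; -0.33 0.93 0 0 14; -0.33 0.93 0 0 14'
```

```text
clock: 10.62
position: [0.4717, -0.2538, 0.0184]
tcp_rot: [0.001, 3.141, -0.0]
contact_force: [-1.3, 1.0, 4.5]
opening: 0.0211
gripper_force: 40.0
clock: 11.88
position: [0.5355, -0.0694, 0.1019]
tcp_rot: [-0.0, -3.141, -0.001]
contact_force: [0.2, -0.1, -1.2]
opening: 0.0209
gripper_force: 40.0
```

```bash
python3 -m crank '-0.34 0.93 0 0 14; -0.34 0.93 0 0 14; -0.34 0.93 0 0 14; -0.34 0.93 0 0 14; -0.34 0.93 0 0 14; -0.34 0.93 0 0 14; -0.35 0.93 0 0 14; -0.35 0.93 0 0 14; -0.36 0.95 0 0 14; 0 0 0 0 14'; python3 -m crank '0 0 0.5 0 14; 0 0 0.7 0 14; 0 0 0.7 0 14; 0 0 0.3 0 14; 0 0 0 0 14'; python3 - <<'E'
from h import *
im=viewer.read_camera("wrist"); c=cam("wrist"); print(ctrl.get_obs()["position"],np.round(proj(c,(.6286,.183,.014)),0))
cv2.imwrite("pics/w4.png",im[:,:,::-1])
E
```

```text
clock: 13.12
position: [0.6281, 0.1827, 0.1014]
tcp_rot: [0.003, -3.141, -0.0]
contact_force: [0.6, -0.7, -3.1]
opening: 0.021
gripper_force: 40.0
clock: 13.75
position: [0.6283, 0.1797, 0.0353]
tcp_rot: [-0.002, -3.14, 0.0]
contact_force: [0.3, 0.4, -1.3]
opening: 0.0207
gripper_force: 40.0
[0.6287832  0.17986105 0.03612919] [259. 225.]
```

View pics/w4.png

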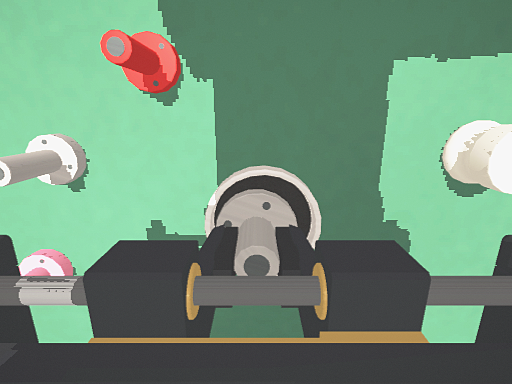

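The nest centre is at about x=263 and the hub at x=257, so I'll shift +3 mm in y and lower.

```bash
python3 -m crank '0 0.1 0 0 14; 0 0 0.12 0 14; 0 0 0.12 0 14; 0 0 0.1 0 14; 0 0 0.06 0 14; 0 0 0.05 0 14; 0 0 0 0 14; 0 0 0 0 14'
```

```text
clock: 14.8
position: [0.6288, 0.1832, 0.0225]
tcp_rot: [0.001, 3.141, 0.0]
contact_force: [-1.0, -0.6, -0.7]
opening: 0.0206
gripper_force: 40.0
```

```bash
python3 -m crank '0 0 0.03 0 14; 0 0 0 0 14; 0 0 0 0 30; 0 0 0 0 44; 0 0 0 0 44; 0 0 -0.5 0 44; 0 0 -0.8 0 44; 0 0 -0.8 0 44'; python3 -m crank '0.28 -0.87 0 0 44; 0.28 -0.87 0 0 44; 0.29 -0.87 0 0 44; 0.29 -0.87 0 0 44; 0.29 -0.88 0 0 44; 0 0 0 0 44; 0 0 0 0 44'; python3 - <<'E'
from h import *
im=viewer.read_camera("wrist"); c=cam("wrist"); print(np.round(proj(c,(.586,.0525,.048)),0))
cv2.imwrite("pics/w5.png",im[:,:,::-1])
E
```

```text
clock: 15.8
position: [0.629, 0.1832, 0.0863]
tcp_rot: [0.001, 3.141, 0.0]
contact_force: [-0.1, -0.3, 0.5]
opening: 0.044
gripper_force: 0.0
clock: 16.68
position: [0.5862, 0.053, 0.0852]
tcp_rot: [0.001, 3.141, 0.0]
contact_force: [-0.2, 0.7, -0.9]
opening: 0.0441
gripper_force: 0.0
[254. 217.]
```

View pics/w5.png

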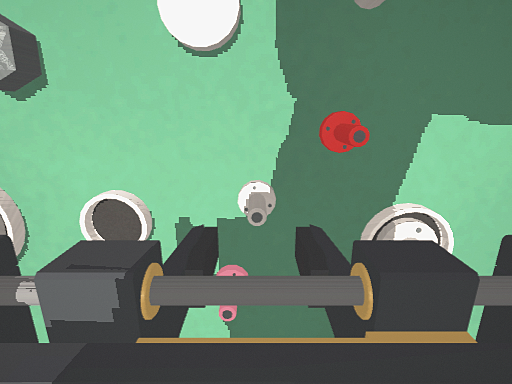

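The small grey hub's bore is at (257,216), on target. The pink one (230,290) and red one (345,133) are clear.

```bash
python3 -m crank '0 0 0.8 0 44; 0 0 0.8 0 44; 0 0 0.64 0 44; 0 0 0 0 44; 0 0 0 0 8; 0 0 0 0 8; 0 0 0 0 8; 0 0 0 0 8' 30; python3 -m crank '0 0 -0.5 0 8; 0 0 -0.9 0 8; 0 0 -0.8 0 8; -0.1 -0.5 -0.4 0 8; -0.15 -0.9 0 0 8; -0.15 -0.9 0 0 8; -0.15 -0.9 0 0 8; -0.15 -0.8 0 0 8; 0 0 0.5 0 8; 0 0 0 0 8'
```

```text
clock: 17.73
position: [0.586, 0.0524, 0.0178]
tcp_rot: [0.001, 3.141, -0.0]
contact_force: [-0.3, 1.0, 2.2]
opening: 0.0126
gripper_force: 30.0
clock: 18.98
position: [0.6056, -0.067, 0.0786]
tcp_rot: [-0.001, -3.138, -0.002]
contact_force: [0.0, 1.5, -0.6]
opening: 0.0127
gripper_force: 30.0
```

```bash
python3 -m crank '0 0 0.7 0 8; 0 0 0.7 0 8; 0 0 0.1 0 8; 0 0 0 0 8'; python3 - <<'E'
from h import *
im=viewer.read_camera("wrist"); c=cam("wrist"); print(ctrl.get_obs()["position"],np.round(proj(c,(.607,-.0678,.014)),0))
cv2.imwrite("pics/w6.png",im[:,:,::-1])
E
```

```text
clock: 19.48
position: [0.6068, -0.0672, 0.0359]
tcp_rot: [0.0, 3.141, -0.0]
contact_force: [0.7, -0.4, -0.7]
opening: 0.0129
gripper_force: 30.0
[ 0.60707927 -0.06735148  0.03622137] [254. 225.]
```

View pics/w6.png

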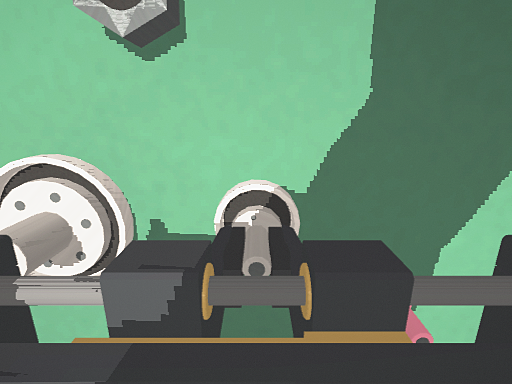

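The hub is centred over the small nest (both near x=257). I'll lower it, release, and go to the ring.

```bash
python3 -m crank '0 0 0.12 0 8; 0 0 0.12 0 8; 0 0 0.12 0 8; 0 0 0.06 0 8; 0 0 0.04 0 8; 0 0 0.02 0 8; 0 0 0 0 8; 0 0 0 0 8'
```

```text
clock: 20.52
position: [0.6067, -0.0676, 0.0218]
tcp_rot: [0.001, 3.141, -0.0]
contact_force: [-3.2, 0.3, 6.4]
opening: 0.0131
gripper_force: 30.0
```

```bash
python3 -m crank '0 0 0 0 24; 0 0 0 0 36; 0 0 0 0 36; 0 0 -0.5 0 36; 0 0 -0.9 0 36; 0 0 -0.9 0 36; 0 -0.5 -0.3 0 70; -0.05 -0.9 0 0 76; -0.05 -0.9 0 0 76; -0.05 -0.9 0 0 76'; python3 -m crank '-0.05 -0.95 0 0 76; -0.05 -0.95 0 0 76; -0.1 -0.95 0 0 76; -0.1 -0.95 0 0 76; -0.1 -0.95 0 0 76; 0 -0.95 0 0 76; 0 0 0 0 76; 0 0 0 0 76'; python3 - <<'E'
from h import *
im=viewer.read_camera("wrist"); c=cam("wrist"); print(np.round(proj(c,(.6217,-.3338,.024)),0))
cv2.imwrite("pics/w7.png",im[:,:,::-1])
t=viewer.read_camera("top"); cv2.imwrite("pics/top1.png",t[:,:,::-1])
E
```

```text
clock: 21.78
position: [0.6107, -0.1654, 0.0986]
tcp_rot: [-0.002, -3.141, -0.0]
contact_force: [0.8, -0.9, -0.0]
opening: 0.0743
gripper_force: 0.0
clock: 22.78
position: [0.6226, -0.3343, 0.0985]
tcp_rot: [-0.001, -3.141, -0.001]
contact_force: [-0.2, 0.5, 0.4]
opening: 0.0764
gripper_force: 0.0
[255. 199.]
```

View pics/w7.png

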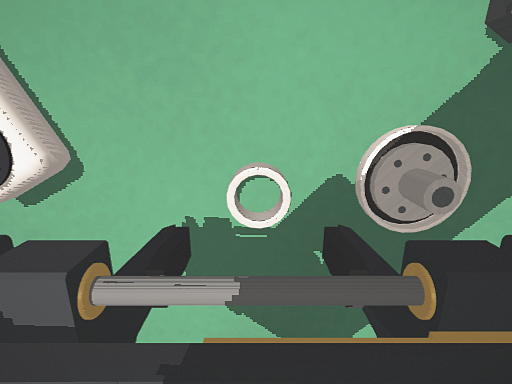

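The ring is at (259,196), about 2 px off the prediction, with fingers clear on both sides. I'll descend and grip it low.

```bash
python3 -m crank '0.04 0.03 0.8 0 76; 0 0 0.8 0 76; 0 0 0.8 0 76; 0 0 0.5 0 76; 0 0 0.2 0 76; 0 0 0 0 76; 0 0 0 0 45; 0 0 0 0 45; 0 0 0 0 45; 0 0 0 0 45' 30
```

```text
clock: 24.12
position: [0.6219, -0.3338, 0.0065]
tcp_rot: [0.001, 3.141, -0.0]
contact_force: [-0.2, 0.9, 3.4]
opening: 0.0532
gripper_force: 30.7
```

```bash
python3 -m crank '0 0 -0.5 0 45; 0 0 -0.9 0 45; 0 0 -0.9 0 45; 0 0 -0.5 0 45; 0 0.6 0 0 45; 0.1 0.9 0 0 45; 0.1 0.9 0 0 45; 0.1 0.9 0 0 45; 0.08 0.9 0 0 45; 0 0.24 0 0 45'; python3 -m crank '0 0 0 0 45; 0 0 0 0 45; 0 0 0.4 0 45; 0 0 0 0 45;0 0 0 0 45'; python3 - <<'E'
from h import *
im=viewer.read_camera("wrist"); print(ctrl.get_obs()["position"])
cv2.imwrite("pics/w8.png",im[:,:,::-1])
s=viewer.read_camera("scene");c=cam("scene"); u,v=proj(c,(.61,-.2,.04)).astype(int)
cv2.imwrite("pics/s8.png",cv2.resize(s[v-45:v+45,u-60:u+60],(800,600),interpolation=cv2.INTER_CUBIC)[:,:,::-1])
E
```

```text
clock: 25.38
position: [0.6099, -0.1981, 0.0889]
tcp_rot: [0.002, -3.14, -0.002]
contact_force: [0.1, -0.3, -1.8]
opening: 0.0533
gripper_force: 30.6
clock: 26.0
position: [0.6104, -0.2007, 0.0777]
tcp_rot: [-0.002, -3.141, -0.0]
contact_force: [0.7, -0.9, -1.5]
opening: 0.0534
gripper_force: 30.6
[ 0.61050891 -0.20069012  0.0779805 ]
```

View pics/s8.png

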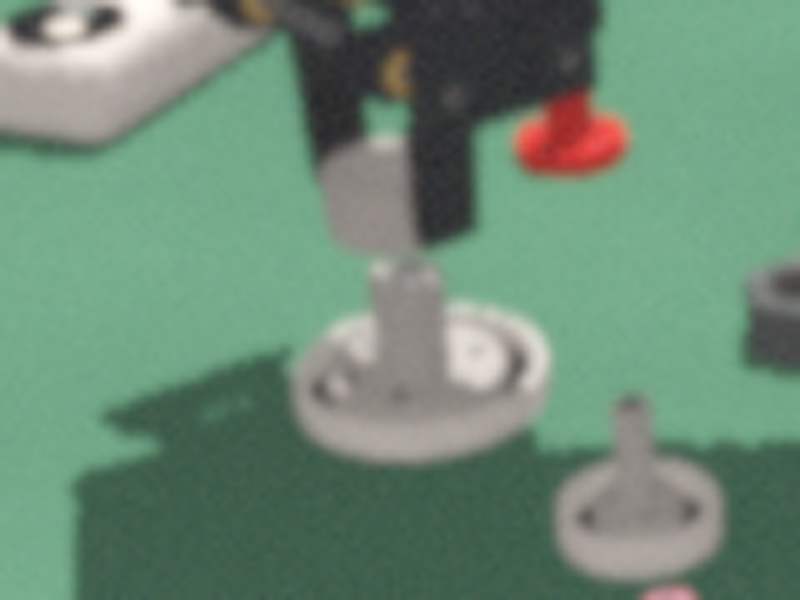

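View pics/w8.png

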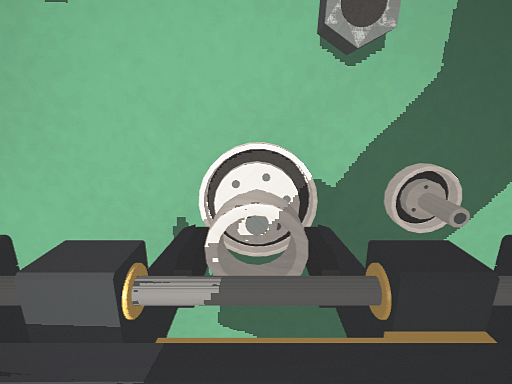

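Boss and ring both line up near column 257. I'll lower it with force checks.

```bash
python3 -m crank '0 0 0.3 0 45; 0 0 0.4 0 45; 0 0 0.4 0 45; 0 0 0 0 45'; python3 -m crank '0 0 0.3 0 45; 0 0 0.25 0 45; 0 0 0.1 0 45; 0 0 0.08 0 45; 0 0 0 0 45; 0 0 0 0 45'
```

```text
clock: 26.6
position: [0.6098, -0.2001, 0.0434]
tcp_rot: [-0.001, -3.139, -0.002]
contact_force: [-0.5, -0.3, -1.2]
opening: 0.0535
gripper_force: 30.6
clock: 27.35
position: [0.6106, -0.2006, 0.0233]
tcp_rot: [0.001, 3.141, -0.0]
contact_force: [0.1, 0.6, -2.0]
opening: 0.0532
gripper_force: 30.6
```

```bash
python3 -m crank '0 0 0.04 0 45; 0 0 0.03 0 45; 0 0 0.03 0 45; 0 0 0 0 45; 0 0 0 0 45'
```

```text
clock: 27.98
position: [0.6105, -0.2005, 0.0205]
tcp_rot: [0.001, 3.141, -0.0]
contact_force: [-3.2, 1.2, 6.8]
opening: 0.0536
gripper_force: 30.7
```

Seated, with contact at 6.8 N. I'll release and check.

```bash
python3 -m crank '0 0 0 0 58; 0 0 0 0 66; 0 0 0 0 66; 0 0 0 0 66; 0 0 -0.4 0 66; 0 0 -0.9 0 66; 0 0 -0.9 0 66; 0 0 -0.9 0 66; 0 0 0 0 66; 0 0 0 0 66'; python3 - <<'E'
from h import *
w=viewer.read_camera("wrist"); s=viewer.read_camera("scene")
cr=cv2.resize(s[150:310,140:400],(512,315),interpolation=cv2.INTER_CUBIC)
a=np.vstack([cr,cv2.resize(w[90:270],(512,180))]); cv2.imwrite("pics/end.png",a[:,:,::-1])
E
```

```text
clock: 29.22
position: [0.6101, -0.2003, 0.1122]
tcp_rot: [-0.001, -3.141, -0.001]
contact_force: [-0.1, 0.6, -0.2]
opening: 0.0664
gripper_force: 0.0
```

View pics/end.png

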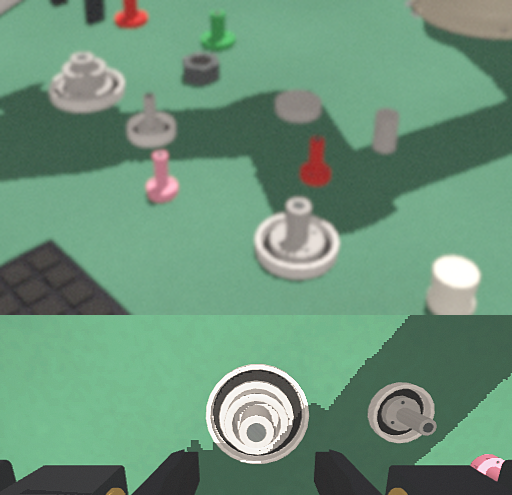

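The picture shows all three hubs upright in their nests: large at (87,88), small at (151,125), medium at (298,240). The ring lies flat around the large boss at (256,425) in the wrist strip, and the bystanders haven't moved.

```bash
python3 -c "
from bench import job; print(job.finish_job())"
```

```text
the job is handed in; nothing more can be done
None
```

I handed the job in at about 29 s of the 99 s allowed: all three hubs are in their nests with the spacer ring flat on the large hub's flange; the hand-in call reported no verdict.

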